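# Shift the change-speed box into third

## Task

Shift the change-speed box into third: with the fingertips, push the lever along its left-hand slot to the cross channel, across to the right, then forward until it is fully home in the slot with three pips. Only push it from the side: do not pinch the knob and do not force it against the gate, and leave the loose things round the box where they stand.

Things in the scene. Friction and masses are not known exactly. Their poses are not given: they have to be found in the camera images.
- selector: Fixed grey change-speed box, bright metal gate plate 134 (x) x 124 (y) mm on top, foot 158 x 128 mm; it cannot move. Origin: centre of the foot, on the table. +x is forward (away from the robot; the box stands up to 0.4 rad turned), +y left. Plate top 110 mm above the table. A shaft end stands out to 91 mm on the -y side, 48 mm up.
- gate (a point): Centre of the H-shaped gate, on the plate's top; axes as the box. Channels 15 mm wide: a left and a right column along x at y = +17.5 and -17.5 mm, each from x = -32.5 to +32.5 mm, joined by one cross channel along y at x = 0. Black pips number the slots: 1 front-left (+x, +y), 2 rear-left (-x, +y), 3 front-right (+x, -y), 4 rear-right (-x, -y).
- third_slot (a point): Point on the plate's top in the third slot (three pips), front-right (+x, -y), 26 mm ahead of the cross channel, about where the 10 mm stem stands when it is fully home.
- lever_across (a joint): Sideways tilt of the lever, rad, about a pivot on the box's centre axis 15 mm above the table. 0 upright, positive leans right (box -y). Left column -0.17 to -0.21 (the start), right column 0.17 to 0.21. The gate lets it cross only while lever_shift is within about 0.03 of 0 (rounded corners guide it).
- lever_shift (a joint): Fore-and-aft tilt, rad, about the same pivot. 0 = cross channel (neutral), positive leans forward (box +x). Stops at -0.27 and +0.27 (fully home). It starts anywhere between. No spring: friction (about 1.5 N at the knob) keeps the lever where it is left, both ways.
- knob (a point): Centre of the lever's black square knob, 36 x 36 mm, rounded edges, 46 mm tall, sides along the box's axes; it leans with the lever. 153 mm from the pivot along the lever (168 mm above the table when upright), 23 mm below the knob's flat top. Below the knob, 20 to 35 mm of bare 10 mm stem down to the plate. Knob travel: about 82 mm fore and aft, 58 mm across.
- knob_front: The near (box -x) side wall of the knob, 28 mm wide, 40 mm tall, 6 mm thick; origin at its middle, 15 mm from the knob's centre. It is part of the lever.
- knob_back: The far (box +x) side wall of the knob, 28 mm wide, 40 mm tall, 6 mm thick; origin at its middle, 15 mm from the knob's centre. It is part of the lever.
- knob_left: The left (box +y) side wall of the knob, 28 mm wide, 40 mm tall, 6 mm thick; origin at its middle, 15 mm from the knob's centre. It is part of the lever.
- knob_right: The right (box -y) side wall of the knob, 28 mm wide, 40 mm tall, 6 mm thick; origin at its middle, 15 mm from the knob's centre. It is part of the lever.
- arbor: Bystander: wheel arbor, steel, 40 mm flange foot, 72 mm tall. Origin at the centre of its underside. Leave it where it stands.
- oil_can: Bystander: yellow oil can, 56 mm across, 125 mm tall with its spout. Origin at the centre of its underside. Leave it where it stands.
- felt_bob: Bystander: conical felt bob, 48 mm across, 46 mm tall. Origin at the centre of its underside. Leave it where it stands.
- nut_1: Bystander: loose M12 hex nut, 23x20x10 mm. Origin at the centre of its underside. Leave it where it stands.
- nut_2: Bystander: loose M12 hex nut, 23x20x10 mm. Origin at the centre of its underside. Leave it where it stands.
- sisal_wheel: Bystander: brown sisal wheel lying flat, 68 mm across, 20 mm thick. Origin at the centre of its underside. Leave it where it stands.
Things that resemble listed ones, but are neither listed nor needed, are in the scene too. Of the things that look like the selector, the larger one is meant.

How it is judged:
By the outcome, as a careful person would: the job done as asked, in the order asked, and still so for the second after the job is handed in, with the robot touching nothing.
It also fails if it takes over 51 s, if anything falls off the work surface, if the arm or the gripper's body presses on something with over 40 N, if the wrist force passes 120 N, or if a joint passes its speed limit or range.

## Robot

A 6-joint arm with a two-finger parallel gripper is mounted at the origin on a cart in front of the work surface, level with it; the furniture and walls round the work are solid. World frame = base frame: x ahead of the robot, y to its left, z up, the work surface at z = 0. Lengths are in m, angles in rad, forces in N, time in s.
With the tool pointing down it reaches from about 0.35 to 0.925 m from the base axis. Payload 6.4 kg.
Tool frame: the origin (TCP) lies midway between the tips of the shut fingers; the grasp point (between the pads) lies 19 mm behind it; z points along the fingers, y is the line along which they close (so a half turn about z gives the same grasp; the last joint's range is limited). The gripper opens to 85 mm and grips with 20 to 120 N. Pads are 22 mm wide; open, the fingers measure 114 mm over their backs; the gripper's body (76 mm by 85 mm) begins 54 mm behind the grasp point. The pads swing forward as they close: fully open they stand 13 mm farther back than shut.
Start: joints at [-0.174, 0.245, 1.558, -0, 1.339, -0.174], TCP at [0.65, 0, 0.231] pointing down, gripper open.
Joint ranges: [-3.13, 3.13], [-1.02, 2.26], [0.13, 2.54], [-0.95, 4.09], [0.21, 2.88], [-2.74, 2.74]. Speed limits (rad/s): [2.57, 2.57, 3.14, 3.14, 3.14, 3.14].

## Interface

Orientations are given as a unit quaternion [w, x, y, z].
In Python, from bench import manip gives the robot as it stands.
- The arm moves only by the tool move_arm, never from a script. Its arguments are lists of equal length, an entry for each row: "linear": the shift along the world's x, y, z in cm, a list of three; "spin": the turn about the world's z in rad. A call has 1 to 5 rows; each row is the pose to reach, as a shift and turn from the pose commanded when the call began; what a row does not reach only later rows make up. A row lasts 1/8 s, in which the tool goes at most 62.5 mm and 10.7 degrees, less where a joint would pass 70% of its speed; a pose out of reach is approached as far as the arm can. A call with a gripper value outside its range is refused whole. "claw" is the opening, from -1 (shut) to 1 (fully open), so that 0 is half open, set as the call begins (left out, the last holds). The fingers move at their own pace and stop on an object; the grip force is fixed at half the most. Time passes only in rows, so rows that repeat a pose let the fingers close. It gives the time, the measured TCP pose, the force, the opening and the grip force at its end, in the units of the state.
- manip.get_state(): the state, without advancing time (a new reading comes with each control period).
- manip.capture(name): name is "scene" or "side" or "wrist"; returns the picture (400x640x3 uint8, red, green, blue); there is no depth.
- manip.get_calibration(name): a dict with "K" (3x3 intrinsics, pixels), "rvec" (rotation vector, rad) and "tvec" (3), from world to camera coordinates, as OpenCV has them. Camera axes: x right, y down, z forward; pixel columns grow to the right and rows downward; lengths in m; the calibration is good to about 2 mm. A picture is of the moment at which its call begins: read the wrist's pose just before it. get_calibration takes no time and is no camera call; for the wrist camera it gives the pose at the moment of the call.
- manip.finish_job(): hands the job in; it is judged then, once.
The state is a dict: "t": time; "q": joint angles; "joint_velocities": joint speeds; "tau": joint torques, N m; "tool_pos": TCP position; "tcp_rot": TCP orientation; "contact_force": force on the tool from outside, world axes, zero at the start; "ft_torque": the same for the moment, N m; "gripper_width": finger opening in m; "gripper_force": force on a finger pad.
Only numpy, scipy, OpenCV 4.12 (cv2) and the standard library are available. Lean on these libraries where they do the work, as an engineer would, in place of code of your own. Each camera call takes 0.05 s, during which the arm holds its last target. There are 200 camera calls.

## Working session

There is one attempt and no reset: what is moved stays moved. The work goes in short steps, Python scripts to look and compute and a tool call to move; the robot and the scene stay as the last step left them, time stands still between calls to the robot, and variables do not carry over. Pictures are saved under pics/ and viewed, at most 10 in all, crops included, and the job is handed in when it is done.

Besides the shell and the picture viewer there is one more tool, called after "Call:" as a command line: name --pt "numbers of a row" for each row, then --argument value for the rest. move_arm: Moves the arm, as the interface text tells. Its arguments: {"type":"object","properties":{"linear":{"type":"array"},"spin":{"type":"array"},"claw":{"type":"number"}},"required":["linear","spin"]}

```bash
mkdir -p pics; python3 - <<'E'
from bench import manip
import cv2
for n in ("scene","side"):
    cv2.imwrite(f"pics/{n}0.png",cv2.cvtColor(manip.capture(n),cv2.COLOR_RGB2BGR))
s=manip.get_state();print(s['t'],s['tool_pos'],s['tcp_rot'],s['gripper_width'])
E
```

```text
0.1 [6.49495819e-01 9.64632159e-05 2.30268137e-01] [-7.31695121e-04  7.07085420e-01  7.07127586e-01 -5.00313211e-04] 0.08574529974976615
```

View pics/scene0.png

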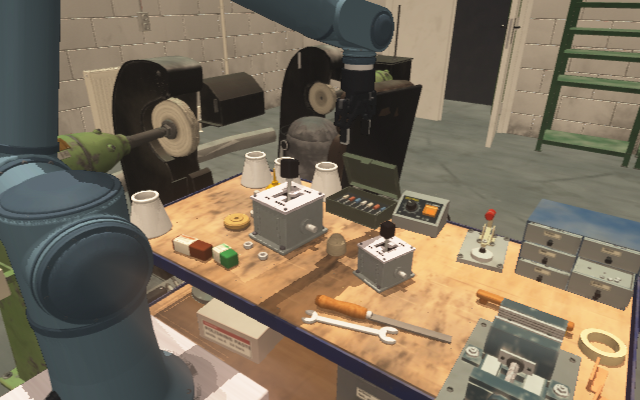

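View pics/side0.png

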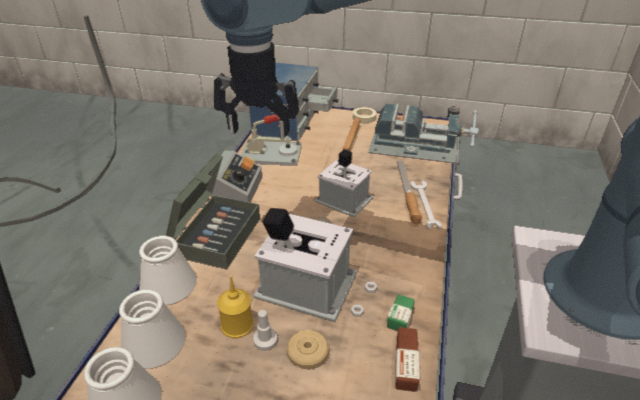

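The scene shows three look-alikes: the larger grey box at scene (288,215) / side (305,262), a smaller copy at scene (385,262) / side (345,187), and a red-knob switch at scene (485,245) / side (270,145). I choose the larger one and will check it in a close crop.

```bash
python3 - <<'E'
import cv2,numpy as np
a=cv2.imread("pics/scene0.png")[145:260,240:340];b=cv2.imread("pics/side0.png")[200:315,245:365]
r=lambda i,s:cv2.resize(i,None,fx=s,fy=s,interpolation=cv2.INTER_CUBIC)
A=r(a,3.6);B=r(b,3.6)
cv2.imwrite("pics/crop1.png",np.hstack([A,B]));print(A.shape,B.shape)
E
```

```text
(414, 360, 3) (414, 432, 3)
```

View pics/crop1.png

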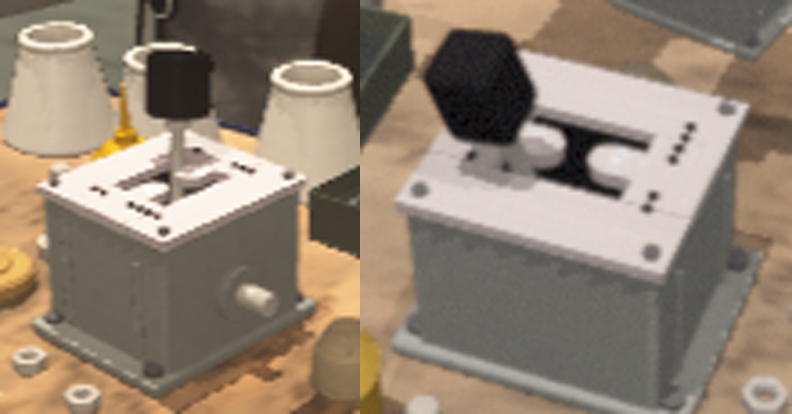

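The close crop confirms it: pips 2 and 4 are at the robot end, the shaft on the right side, and the knob leans forward in the left slot (slot 1). Next I fit the pose.

```bash
cat > h.py <<'E'
import numpy as np,cv2
from scipy.optimize import least_squares
from bench import manip
def proj(n,P,c=None):
    c=c or manip.get_calibration(n)
    return cv2.projectPoints(np.array(P,float).reshape(-1,1,3),np.array(c['rvec']),np.array(c['tvec']),np.array(c['K']),None)[0][:,0]
def w(p,P):
    c,s=np.cos(p[2]),np.sin(p[2]);P=np.array(P,float)
    return np.c_[p[0]+c*P[:,0]-s*P[:,1],p[1]+s*P[:,0]+c*P[:,1],P[:,2]]
def knob(a,s,r=.153):   # a across (+ = -y), s shift
    d=np.array([np.tan(s),-np.tan(a),1]);d/=np.linalg.norm(d)
    return np.array([0,0,.015])+r*d
E
python3 - <<'E'
from h import *
C=lambda sx,sy:[sx*.067,sy*.062,.110]
sc=lambda u,v:(240+u/3.6,145+v/3.6); sd=lambda u,v:(245+(u-360)/3.6,200+v/3.6)
obs=[("scene",C(-1,1),sc(38,187)),("scene",C(1,-1),sc(305,177)),("scene",C(-1,-1),sc(163,243)),
("side",C(-1,-1),sd(750,103)),("side",C(-1,1),sd(668,278)),("side",C(1,1),sd(395,207))]
f=lambda p:np.concatenate([proj(n,w(p,[P]))[0]-np.array(q) for n,P,q in obs])
r=least_squares(f,[.7,.1,0]);p=r.x;print(p.round(4),r.fun.round(1))
kk=[("scene",sc(180,84)),("side",sd(480,87))]
g=lambda a:np.concatenate([proj(n,w(p,[knob(*a)]))[0]-np.array(q) for n,q in kk])
r=least_squares(g,[-.19,.1]);print("across,shift",r.x.round(3),r.fun.round(1),"knob",w(p,[knob(*r.x)]).round(4))
np.save("p.npy",np.r_[p,r.x])
for n in("scene","side"):
    c=manip.get_calibration(n);R=cv2.Rodrigues(np.array(c['rvec']))[0];print(n,(-R.T@np.array(c['tvec']).ravel()).round(2))
E
```

```text
[ 0.5359  0.1168 -0.1033] [-2.2 -0.8 -0.9 -0.7 -0.6 -0.5 -0.7 -0.5 -0.1 -1.7  0.1 -1.3]
across,shift [-0.174  0.249] [-0.8  0.  -0.4 -0.7] knob [[0.5755 0.1385 0.1612]]
scene [-0.19 -0.49  0.55]
side [0.36 0.72 0.68]
```

```bash
python3 - <<'E'
from h import *
p=np.load("p.npy")
for nm,b in dict(s1=(95,28),push1=(33,30),ret=(55,33),corner=(55,80),s2=(0,80),end2=(4*0,4),ret2=(0,25),corner3=(-58,25),s3=(-58,-26),end3=(2,-26)).items():
    print(nm,w(p,[[b[0]/1e3,b[1]/1e3,.145]])[0].round(4))
# ground positions of neighbours, side view
c=manip.get_calibration("side");R=cv2.Rodrigues(np.array(c['rvec']))[0];o=-R.T@np.array(c['tvec']).ravel()
for nm,uv in dict(cone1=(168,298),can=(235,333),toolbox=(205,262)).items():
    d=R.T@np.linalg.inv(np.array(c['K']))@[*uv,1];print(nm,(o-d*o[2]/d[2]).round(3))
E
```

```text
s1 [0.6332 0.1349 0.145 ]
push1 [0.5718 0.1432 0.145 ]
ret [0.594 0.144 0.145]
corner [0.5988 0.1907 0.145 ]
s2 [0.5441 0.1964 0.145 ]
end2 [0.5363 0.1208 0.145 ]
ret2 [0.5384 0.1417 0.145 ]
corner3 [0.4807 0.1477 0.145 ]
s3 [0.4755 0.0969 0.145 ]
end3 [0.5352 0.0907 0.145 ]
cone1 [ 0.775  0.206 -0.   ]
can [0.626 0.251 0.   ]
toolbox [0.748 0.104 0.   ]
```

Call:
move_arm --pt "0 0 2" --pt "0 5 2" --pt "0 10 2" --pt "0 12.5 2" --pt "0 12.5 2" --spin '[-0.1, -0.1, -0.1, -0.1, -0.1]' --claw -1

```text
t: 0.72
tool_pos: [0.6495, 0.1266, 0.2506]
tcp_rot: [-0.0, 0.741, 0.672, -0.0]
contact_force: [-0.3, -0.8, -0.2]
gripper_width: -0.0001
gripper_force: 0.0
```

Call:
move_arm --pt "-0.2 1 -4" --pt "-0.4 1.2 -8" --pt "-0.5 1.2 -10.6" --pt "-0.5 1.2 -10.6" --spin '[0, 0, 0, 0]'

```text
t: 1.23
tool_pos: [0.6431, 0.1357, 0.1422]
tcp_rot: [-0.002, 0.742, 0.67, -0.002]
contact_force: [-0.6, -1.1, 0.3]
gripper_width: -0.0002
gripper_force: 0.0
```

```bash
cat > look.py <<'E'
import sys
from h import *
k=sys.argv[1]
a=cv2.cvtColor(manip.capture("scene"),cv2.COLOR_RGB2BGR)[125:240,240:340];b=cv2.cvtColor(manip.capture("side"),cv2.COLOR_RGB2BGR)[180:295,245:365]
r=lambda i:cv2.resize(i,None,fx=3.6,fy=3.6,interpolation=cv2.INTER_CUBIC)
cv2.imwrite(f"pics/{k}.png",np.hstack([r(a),r(b)]))
s=manip.get_state();print(s['t'],s['tool_pos'],s['contact_force'])
E
python3 look.py l1
```

```text
1.325 [0.64561815 0.13618912 0.14615527] [0.24364907 0.2010279  0.32198031]
```

View pics/l1.png

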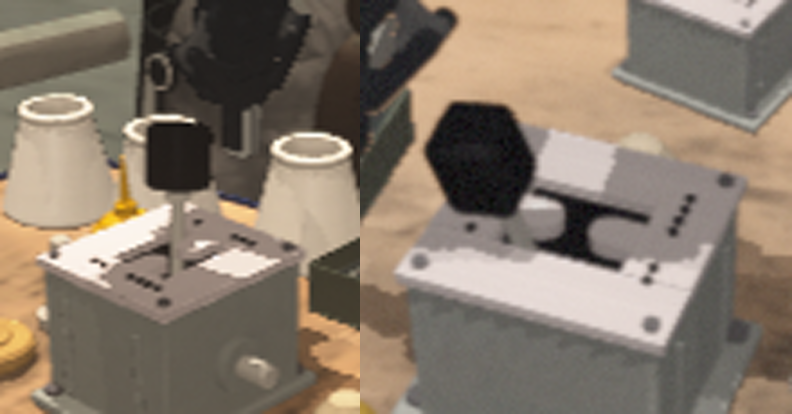

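The fingers (scene crop 240,130) stand clear ahead of the knob (180,155). I approach it along box -x.

Call:
move_arm --pt "-1 0.1 0" --pt "-2 0.2 0" --pt "-2.3 0.25 0" --pt "-2.6 0.28 0" --spin '[0, 0, 0, 0]'

```text
t: 1.82
tool_pos: [0.6188, 0.1399, 0.1457]
tcp_rot: [0.0, 0.742, 0.671, 0.0]
contact_force: [0.4, -0.3, 0.0]
gripper_width: -0.0002
gripper_force: 0.0
```

Call:
move_arm --pt "-0.2 0.02 0" --pt "-0.4 0.04 0" --pt "-0.4 0.04 0" --spin '[0, 0, 0]'

```text
t: 2.2
tool_pos: [0.615, 0.1402, 0.1452]
tcp_rot: [-0.0, 0.742, 0.671, -0.0]
contact_force: [-0.1, -0.6, 0.4]
gripper_width: 0.0005
gripper_force: 0.0
```

Call:
move_arm --pt "-0.2 0.02 0" --pt "-0.4 0.04 0" --pt "-0.4 0.04 0" --spin '[0, 0, 0]'

```text
t: 2.58
tool_pos: [0.6109, 0.1406, 0.1453]
tcp_rot: [-0.0, 0.742, 0.671, -0.0]
contact_force: [-0.1, -0.3, -0.1]
gripper_width: 0.0001
gripper_force: 0.0
```

Call:
move_arm --pt "-0.2 0.02 0" --pt "-0.4 0.04 0" --pt "-0.4 0.04 0" --spin '[0, 0, 0]'

```text
t: 2.95
tool_pos: [0.6075, 0.141, 0.1459]
tcp_rot: [0.0, 0.742, 0.671, 0.001]
contact_force: [1.9, -1.6, 1.9]
gripper_width: 0.0001
gripper_force: 1.0
```

Contact. Now I push back towards the cross channel, stopping short to look.

Call:
move_arm --pt "-0.6 0.06 0" --pt "-1.2 0.12 0" --pt "-1.8 0.18 0" --pt "-2.4 0.25 0" --pt "-2.4 0.25 0" --spin '[0, 0, 0, 0, 0]'

```text
t: 3.58
tool_pos: [0.5832, 0.1438, 0.1466]
tcp_rot: [0.001, 0.741, 0.671, 0.001]
contact_force: [1.9, 0.5, 5.2]
gripper_width: -0.0001
gripper_force: 3.0
```

Call:
move_arm --pt "-0.4 0.04 0" --pt "-0.8 0.08 0" --pt "-1 0.1 0" --pt "-1 0.1 0" --spin '[0, 0, 0, 0]'

```text
t: 4.08
tool_pos: [0.574, 0.145, 0.1475]
tcp_rot: [0.001, 0.742, 0.671, 0.002]
contact_force: [1.9, 1.0, 8.3]
gripper_width: -0.0
gripper_force: 4.1
```

```bash
python3 look.py l2
```

```text
4.175 [0.57408543 0.14500911 0.1474607 ] [2.06339507 0.23650872 8.63732884]
```

View pics/l2.png

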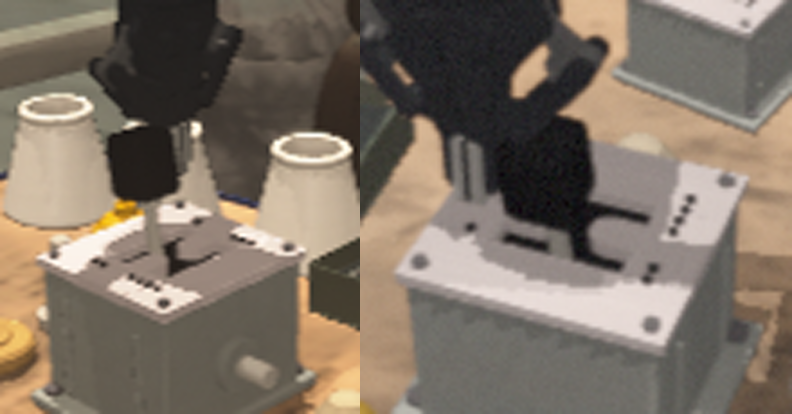

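The knob is now mid-left (scene crop 145,162; side crop 547,172), close to the channel. The upward force suggests the knob top is touching the sloping finger link, so I back off, rise, and fit the lever.

Call:
move_arm --pt "0.8 -0.08 0" --pt "0.8 -0.08 1.2" --pt "0.8 -0.08 1.2" --spin '[0, 0, 0]'

```text
t: 4.55
tool_pos: [0.581, 0.1437, 0.158]
tcp_rot: [0.0, 0.742, 0.671, 0.0]
contact_force: [0.3, -0.9, 1.1]
gripper_width: 0.0002
gripper_force: 0.0
```

```bash
cat > fit.py <<'E'
import sys
from h import *
p=np.load("p.npy")[:3]
a=list(map(float,sys.argv[1:5]))
kk=[("scene",(240+a[0]/3.6,125+a[1]/3.6),[-.8,0]),("side",(245+(a[2]-360)/3.6,180+a[3]/3.6),[-.5,-.7])]
g=lambda x:np.concatenate([proj(n,w(p,[knob(*x)]))[0]-np.array(q)for n,q,b in kk])
r=least_squares(g,[-.1,.0]);print("across,shift",r.x.round(3),r.fun.round(1))
s=manip.get_state();d=np.array(s['tool_pos'])[:2]-p[:2];c,n=np.cos(p[2]),np.sin(p[2])
print("tcp box mm",(1e3*np.array([c*d[0]+n*d[1],-n*d[0]+c*d[1]])).round(1),s['tool_pos'].round(4))
E
python3 fit.py 145 162 547 172
```

```text
across,shift [-0.182  0.023] [-1.5  0.2 -0.6 -1.2]
tcp box mm [42.2 31.4] [0.581  0.1437 0.158 ]
```

Call:
move_arm --pt "-0.5 0.05 0" --pt "-0.8 0.08 0" --pt "-0.8 0.08 0" --spin '[0, 0, 0]'

```text
t: 4.92
tool_pos: [0.5726, 0.1445, 0.1571]
tcp_rot: [-0.0, 0.742, 0.671, -0.0]
contact_force: [0.9, -0.5, -0.6]
gripper_width: 0.0003
gripper_force: 0.4
```

Call:
move_arm --pt "-0.2 0.02 0" --pt "-0.3 0.03 0" --pt "-0.3 0.03 0" --spin '[0, 0, 0]'

```text
t: 5.3
tool_pos: [0.57, 0.1448, 0.1573]
tcp_rot: [0.0, 0.742, 0.671, 0.0]
contact_force: [1.1, 0.4, -0.2]
gripper_width: -0.0003
gripper_force: 0.6
```

Call:
move_arm --pt "-0.1 0.01 0" --pt "-0.2 0.02 0" --pt "-0.2 0.02 0" --spin '[0, 0, 0]'

```text
t: 5.68
tool_pos: [0.5681, 0.1451, 0.1575]
tcp_rot: [0.0, 0.742, 0.671, 0.0]
contact_force: [1.2, 0.2, 1.5]
gripper_width: -0.0001
gripper_force: 0.6
```

```bash
python3 look.py l3; python3 fit.py 145 162 547 172|tail -1
```

```text
5.775 [0.56811073 0.14503656 0.15744809] [1.88608598 0.585156   1.49883808]
tcp box mm [29.2 31.4] [0.5681 0.145  0.1574]
```

View pics/l3.png

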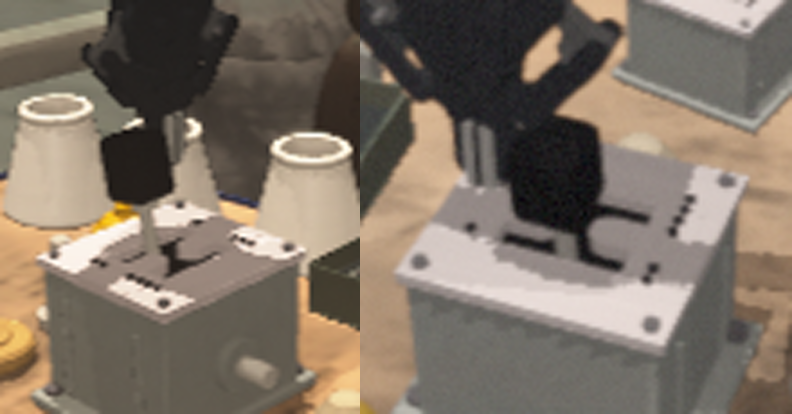

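Knob now at scene crop (138,164), side crop (557,175), with the fingers just ahead of it and clear of the top.

```bash
python3 fit.py 138 164 557 175; python3 - <<'E'
from h import *
p=np.load("p.npy")[:3]
# stem at plate predicted crop px for shift 0 / .05 ; and gate points
for s in(-.03,0,.03,.06):
    P=w(p,[knob(-.19,s,.1)]);a=proj("scene",P)[0];b=proj("side",P)[0]
    print(s,((a-[240,125])*3.6).round(),((b-[245,180])*3.6+[360,0]).round())
E
```

```text
across,shift [-0.186 -0.012] [-1.3  0.3 -0.5 -1. ]
tcp box mm [29.2 31.4] [0.5681 0.145  0.1574]
-0.03 [144. 241.] [568. 244.]
0 [147. 239.] [563. 242.]
0.03 [150. 238.] [557. 241.]
0.06 [154. 237.] [551. 240.]
```

Call:
move_arm --pt "1.3 -0.13 0" --pt "2.6 -0.27 0" --pt "2.9 2.2 0" --pt "3.1 4.7 0" --pt "3.1 4.7 0" --spin '[0, 0, 0, 0, 0]'

```text
t: 6.4
tool_pos: [0.5995, 0.193, 0.1569]
tcp_rot: [-0.0, 0.741, 0.672, -0.0]
contact_force: [-0.7, -0.7, 0.0]
gripper_width: -0.0001
gripper_force: 0.0
```

Call:
move_arm --pt "-2.8 0.28 0" --pt "-5.5 0.57 0" --pt "-5.5 0.57 0" --spin '[0, 0, 0]'

```text
t: 6.78
tool_pos: [0.5431, 0.1972, 0.1569]
tcp_rot: [-0.0, 0.741, 0.671, -0.001]
contact_force: [0.5, 0.0, -0.3]
gripper_width: -0.0002
gripper_force: 0.0
```

```bash
python3 fit.py 138 164 557 175|tail -1
```

```text
tcp box mm [-1.1 80.7] [0.5431 0.1972 0.1569]
```

Call:
move_arm --pt "-0.08 -0.8 0" --pt "-0.15 -1.5 0" --pt "-0.18 -1.8 0" --pt "-0.21 -2.1 0" --pt "-0.21 -2.1 0" --spin '[0, 0, 0, 0, 0]'

```text
t: 7.4
tool_pos: [0.542, 0.1765, 0.1573]
tcp_rot: [-0.0, 0.742, 0.671, 0.0]
contact_force: [-0.2, -0.7, -1.0]
gripper_width: -0.0001
gripper_force: 0.0
```

Call:
move_arm --pt "-0.04 -0.4 0" --pt "-0.06 -0.6 0" --pt "-0.06 -0.6 0" --spin '[0, 0, 0]'

```text
t: 7.78
tool_pos: [0.5414, 0.1708, 0.1576]
tcp_rot: [0.0, 0.742, 0.671, 0.0]
contact_force: [-0.2, 1.5, 2.0]
gripper_width: 0.0
gripper_force: 0.9
```

Call:
move_arm --pt "-0.04 -0.4 0" --pt "-0.06 -0.6 0" --pt "-0.06 -0.6 0" --spin '[0, 0, 0]'

```text
t: 8.15
tool_pos: [0.5407, 0.1645, 0.1573]
tcp_rot: [0.0, 0.742, 0.671, -0.0]
contact_force: [0.7, 1.2, 1.4]
gripper_width: 0.0005
gripper_force: 0.7
```

Call:
move_arm --pt "-0.05 -0.5 0" --pt "-0.1 -1.0 0" --pt "-0.15 -1.5 0" --pt "-0.15 -1.5 0" --spin '[0, 0, 0, 0]'

```text
t: 8.65
tool_pos: [0.5391, 0.1492, 0.1572]
tcp_rot: [-0.0, 0.742, 0.671, -0.0]
contact_force: [-0.1, 0.7, 1.1]
gripper_width: 0.0001
gripper_force: 0.4
```

Call:
move_arm --pt "-0.05 -0.5 0" --pt "-0.1 -1.0 0" --pt "-0.15 -1.5 0" --pt "-0.15 -1.5 0" --spin '[0, 0, 0, 0]'

```text
t: 9.15
tool_pos: [0.5376, 0.1342, 0.1572]
tcp_rot: [0.0, 0.742, 0.671, -0.0]
contact_force: [-0.1, 1.2, -0.1]
gripper_width: 0.0002
gripper_force: 0.3
```

Call:
move_arm --pt "-0.03 -0.3 0" --pt "-0.06 -0.6 0" --pt "-0.06 -0.6 0" --spin '[0, 0, 0]'

```text
t: 9.52
tool_pos: [0.5371, 0.1285, 0.1573]
tcp_rot: [0.0, 0.742, 0.671, -0.0]
contact_force: [-0.5, 0.6, 1.9]
gripper_width: -0.0002
gripper_force: 0.5
```

```bash
python3 look.py l4; python3 fit.py 138 164 557 175|tail -1
```

```text
9.625 [0.53706421 0.12858752 0.15719897] [0.15102832 1.59534417 1.84268096]
tcp box mm [-0.  11.8] [0.5371 0.1286 0.1572]
```

View pics/l4.png

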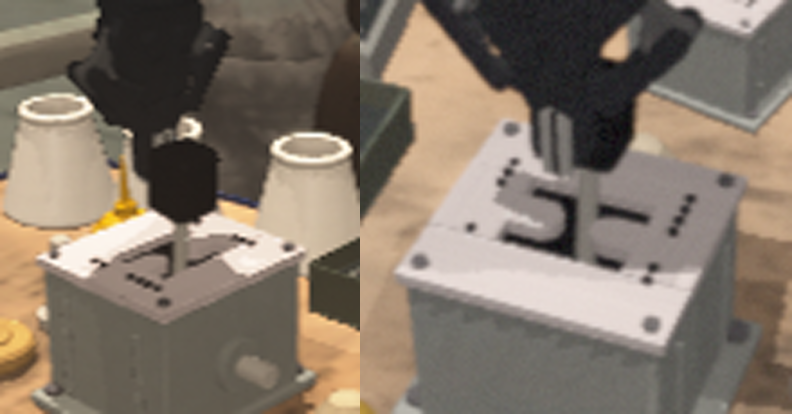

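The lever is mid-crossing: the stem has passed the centre (side crop 583,215) and the knob is at scene crop (182,180). I continue until it meets the right wall lightly.

Call:
move_arm --pt "-0.03 -0.3 0" --pt "-0.06 -0.6 0" --pt "-0.06 -0.6 0" --spin '[0, 0, 0]'

```text
t: 10.0
tool_pos: [0.5364, 0.1224, 0.1572]
tcp_rot: [-0.0, 0.742, 0.671, -0.0]
contact_force: [1.1, 1.0, 0.4]
gripper_width: -0.0002
gripper_force: 0.5
```

Call:
move_arm --pt "-0.02 -0.2 0" --pt "-0.02 -0.2 0" --spin '[0, 0]'

```text
t: 10.25
tool_pos: [0.5362, 0.1206, 0.1572]
tcp_rot: [-0.0, 0.742, 0.671, -0.0]
contact_force: [-0.1, 1.6, 0.1]
gripper_width: -0.0001
gripper_force: 0.5
```

Call:
move_arm --pt "-0.01 -0.15 0" --pt "-0.01 -0.15 0" --spin '[0, 0]'

```text
t: 10.5
tool_pos: [0.5361, 0.1191, 0.1572]
tcp_rot: [-0.0, 0.742, 0.671, -0.0]
contact_force: [-1.4, 0.7, 0.2]
gripper_width: -0.0001
gripper_force: 0.5
```

Call:
move_arm --pt "-0.01 -0.15 0" --pt "-0.01 -0.15 0" --spin '[0, 0]'

```text
t: 10.75
tool_pos: [0.536, 0.1176, 0.1571]
tcp_rot: [-0.0, 0.742, 0.671, -0.0]
contact_force: [-0.2, 1.5, 0.1]
gripper_width: 0.0002
gripper_force: 0.5
```

Call:
move_arm --pt "-0.01 -0.15 0" --pt "-0.01 -0.15 0" --spin '[0, 0]'

```text
t: 11.0
tool_pos: [0.536, 0.1161, 0.1573]
tcp_rot: [-0.0, 0.742, 0.671, -0.0]
contact_force: [-0.8, 2.0, 0.1]
gripper_width: 0.0003
gripper_force: 0.5
```

```bash
python3 look.py l5; python3 fit.py 138 164 557 175|tail -1
```

```text
11.1 [0.5360348  0.11611531 0.15729082] [-0.17631081  1.2506979   0.08030798]
tcp box mm [ 0.3 -0.7] [0.536  0.1161 0.1573]
```

View pics/l5.png

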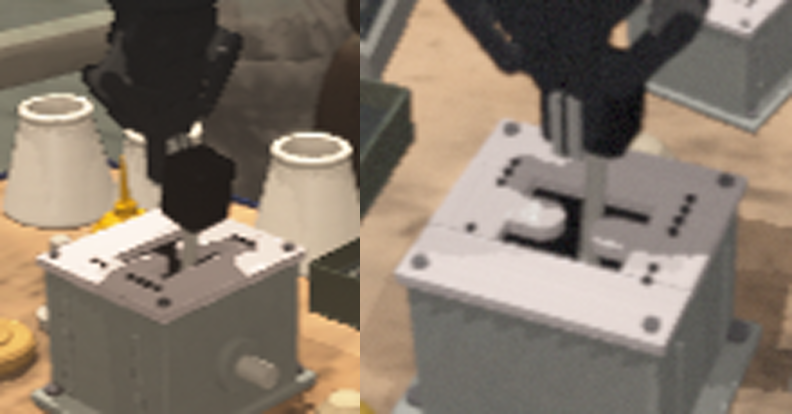

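```bash
python3 fit.py 198 188 590 125|head -1; python3 - <<'E'
from h import *
p=np.load("p.npy")[:3]
for a in(.12,.15,.18,.21):
    o=[]
    for r in(.1,.153):
        P=w(p,[knob(a,0,r)]);o+=[((proj("scene",P)[0]-[240,125])*3.6).round(),((proj("side",P)[0]-[245,180])*3.6+[360,0]).round()]
    print(a,*o)
E
```

```text
across,shift [ 0.124 -0.001] [-3.5 -2.1 -0.3 -5.1]
0.12 [180. 251.] [586. 200.] [185. 180.] [588. 107.]
0.15 [183. 252.] [588. 197.] [190. 183.] [591. 103.]
0.18 [186. 254.] [590. 194.] [195. 185.] [595.  98.]
0.21 [189. 256.] [592. 191.] [200. 188.] [598.  94.]
```

Call:
move_arm --pt "-0.01 -0.15 0" --pt "-0.01 -0.15 0" --spin '[0, 0]'

```text
t: 11.35
tool_pos: [0.5359, 0.1146, 0.1573]
tcp_rot: [0.0, 0.742, 0.671, -0.0]
contact_force: [-0.1, 1.5, -1.1]
gripper_width: 0.0002
gripper_force: 0.5
```

Call:
move_arm --pt "-0.01 -0.1 0" --pt "-0.01 -0.1 0" --spin '[0, 0]'

```text
t: 11.6
tool_pos: [0.5358, 0.1136, 0.1573]
tcp_rot: [0.0, 0.742, 0.671, 0.0]
contact_force: [-0.0, 1.0, -0.5]
gripper_width: 0.0
gripper_force: 0.5
```

Call:
move_arm --pt "-0.01 -0.1 0" --pt "-0.01 -0.1 0" --spin '[0, 0]'

```text
t: 11.85
tool_pos: [0.5357, 0.1129, 0.1573]
tcp_rot: [-0.0, 0.742, 0.671, 0.0]
contact_force: [-0.2, 1.9, -0.6]
gripper_width: 0.0001
gripper_force: 1.1
```

Call:
move_arm --pt "-0.01 -0.1 0" --pt "-0.01 -0.1 0" --spin '[0, 0]'

```text
t: 12.1
tool_pos: [0.5356, 0.1124, 0.1573]
tcp_rot: [-0.001, 0.742, 0.671, 0.001]
contact_force: [0.8, 4.7, -0.8]
gripper_width: -0.0
gripper_force: 2.4
```

Light stop met: the lever is in the right column. I go round to the near side.

Call:
move_arm --pt "0.18 1.7 0" --pt "0.35 3.4 0" --pt "-2.5 3.7 0" --pt "-5.4 4.0 0" --pt "-5.4 4.0 0" --spin '[0, 0, 0, 0, 0]'

```text
t: 12.72
tool_pos: [0.4804, 0.1527, 0.1571]
tcp_rot: [0.0, 0.741, 0.672, -0.0]
contact_force: [0.5, 0.0, -0.1]
gripper_width: 0.0001
gripper_force: 0.0
```

Call:
move_arm --pt "-0.3 -2.8 0" --pt "-0.58 -5.6 0" --pt "-0.58 -5.6 0" --spin '[0, 0, 0]'

```text
t: 13.1
tool_pos: [0.4769, 0.0948, 0.1578]
tcp_rot: [0.001, 0.742, 0.67, 0.0]
contact_force: [-0.3, 0.2, 0.0]
gripper_width: -0.0
gripper_force: 0.0
```

```bash
python3 fit.py 138 164 557 175|tail -1;python3 look.py l6
```

```text
tcp box mm [-56.4 -28. ] [0.4769 0.0948 0.1578]
13.2 [0.47661344 0.09595985 0.15758068] [-0.77710128  1.66880515  0.72280405]
```

View pics/l6.png

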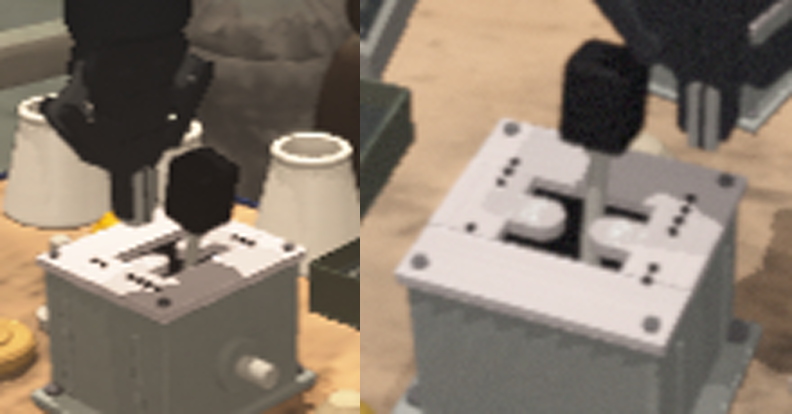

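The lever stands in the right column at neutral (side crop knob 603,95), with the fingers on its near side (705,115). I push forward.

Call:
move_arm --pt "1.2 -0.12 0" --pt "2.2 -0.23 0" --pt "2.6 -0.27 0" --pt "3.0 -0.31 0" --pt "3.0 -0.31 0" --spin '[0, 0, 0, 0, 0]'

```text
t: 13.82
tool_pos: [0.5059, 0.0927, 0.1571]
tcp_rot: [-0.0, 0.742, 0.671, 0.0]
contact_force: [-0.7, -0.0, 0.5]
gripper_width: -0.0
gripper_force: 0.2
```

Call:
move_arm --pt "0.4 -0.04 0" --pt "0.8 -0.08 0" --pt "1.2 -0.12 0" --pt "1.2 -0.12 0" --spin '[0, 0, 0, 0]'

```text
t: 14.32
tool_pos: [0.5182, 0.0913, 0.1573]
tcp_rot: [0.0, 0.742, 0.671, 0.0]
contact_force: [-1.0, -0.2, 0.3]
gripper_width: 0.0001
gripper_force: 0.2
```

Call:
move_arm --pt "0.4 -0.04 0" --pt "0.8 -0.08 0" --pt "1.2 -0.12 0" --pt "1.2 -0.12 0" --spin '[0, 0, 0, 0]'

```text
t: 14.82
tool_pos: [0.53, 0.0902, 0.1571]
tcp_rot: [-0.0, 0.742, 0.671, 0.0]
contact_force: [0.2, -0.7, -0.4]
gripper_width: -0.0001
gripper_force: 0.3
```

Call:
move_arm --pt "0.3 -0.03 0" --pt "0.6 -0.06 0" --pt "0.6 -0.06 0" --spin '[0, 0, 0]'

```text
t: 15.2
tool_pos: [0.5361, 0.0896, 0.1574]
tcp_rot: [0.0, 0.742, 0.671, 0.0]
contact_force: [-0.4, -0.4, 0.1]
gripper_width: -0.0003
gripper_force: 0.3
```

```bash
python3 fit.py 138 164 557 175|tail -1
```

```text
tcp box mm [  3.1 -27. ] [0.5361 0.0896 0.1574]
```

Call:
move_arm --pt "0.2 -0.02 0" --pt "0.4 -0.04 0" --pt "0.4 -0.04 0" --spin '[0, 0, 0]'

```text
t: 15.58
tool_pos: [0.54, 0.0892, 0.1573]
tcp_rot: [0.0, 0.742, 0.671, 0.0]
contact_force: [-0.1, -0.3, -0.6]
gripper_width: 0.0002
gripper_force: 0.4
```

Call:
move_arm --pt "0.15 -0.015 0" --pt "0.15 -0.015 0" --spin '[0, 0]'

```text
t: 15.82
tool_pos: [0.5414, 0.0891, 0.1573]
tcp_rot: [0.0, 0.742, 0.671, 0.0]
contact_force: [-1.7, 0.2, -0.7]
gripper_width: 0.0
gripper_force: 0.4
```

Call:
move_arm --pt "0.15 -0.015 0" --pt "0.15 -0.015 0" --spin '[0, 0]'

```text
t: 16.08
tool_pos: [0.5429, 0.0889, 0.1573]
tcp_rot: [0.0, 0.742, 0.671, 0.0]
contact_force: [-1.2, 0.9, -0.6]
gripper_width: -0.0003
gripper_force: 0.4
```

Call:
move_arm --pt "0.1 -0.01 0" --pt "0.1 -0.01 0" --spin '[0, 0]'

```text
t: 16.32
tool_pos: [0.5439, 0.0888, 0.1573]
tcp_rot: [0.0, 0.742, 0.671, 0.0]
contact_force: [-1.7, -0.3, -0.1]
gripper_width: 0.0
gripper_force: 0.5
```

Box x is about 11 and the lever is still moving freely. I continue in 1 mm steps.

Call:
move_arm --pt "0.1 -0.01 0" --pt "0.1 -0.01 0" --spin '[0, 0]'

```text
t: 16.58
tool_pos: [0.5448, 0.0887, 0.1573]
tcp_rot: [-0.0, 0.742, 0.671, -0.0]
contact_force: [-1.6, 0.9, 0.3]
gripper_width: -0.0001
gripper_force: 0.6
```

Call:
move_arm --pt "0.1 -0.01 0" --pt "0.1 -0.01 0" --spin '[0, 0]'

```text
t: 16.82
tool_pos: [0.5455, 0.0887, 0.1571]
tcp_rot: [-0.0, 0.742, 0.671, -0.0]
contact_force: [-3.0, -0.6, 0.5]
gripper_width: -0.0
gripper_force: 1.6
```

Call:
move_arm --pt "0.1 -0.01 0" --pt "0.1 -0.01 0" --spin '[0, 0]'

```text
t: 17.08
tool_pos: [0.546, 0.0886, 0.157]
tcp_rot: [-0.001, 0.742, 0.671, -0.001]
contact_force: [-6.1, 1.0, 2.1]
gripper_width: 0.0005
gripper_force: 3.0
```

Fully home: the force rose at the stop, where predicted. I back away and look.

Call:
move_arm --pt "-1.5 0.15 0" --pt "-4 0.4 0" --pt "-6 0.6 0" --pt "-6 0.6 4" --pt "-6 0.6 6" --spin '[0, 0, 0, 0, 0]'

```text
t: 17.7
tool_pos: [0.4875, 0.0945, 0.2198]
tcp_rot: [0.002, 0.742, 0.671, 0.002]
contact_force: [0.8, -0.4, 0.7]
gripper_width: 0.0
gripper_force: 0.0
```

```bash
python3 look.py l7; python3 - <<'E'
from h import *
p=np.load("p.npy")[:3]
for s in(.2,.24,.27):
    P=w(p,[knob(.19,s)]);print(s,((proj("scene",P)[0]-[240,125])*3.6).round(),((proj("side",P)[0]-[245,180])*3.6+[360,0]).round())
E
```

```text
17.8 [0.48849782 0.09449134 0.22055347] [0.29994522 1.16238659 0.51075518]
0.2 [228. 177.] [537.  90.]
0.24 [233. 177.] [526.  90.]
0.27 [238. 176.] [517.  90.]
```

View pics/l7.png

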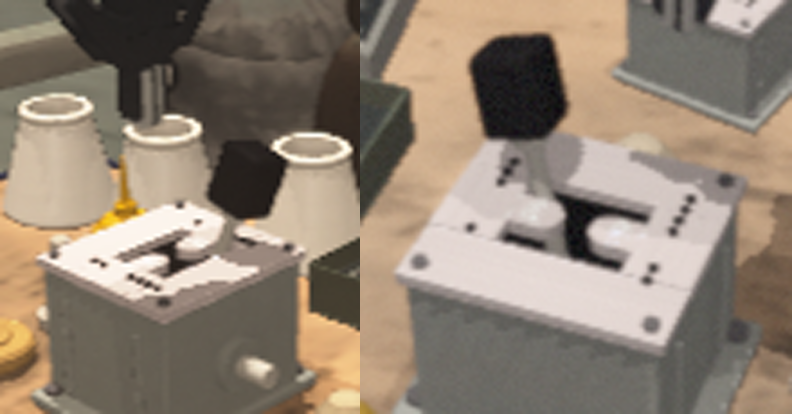

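The knob is at scene crop (246,180) and side crop (518,88), which matches shift ≈ 0.27 in the third slot. The arm is clear.

```bash
python3 -c "
from bench import manip
print(manip.finish_job())"
```

```text
the job is handed in; nothing more can be done
None
```

The lever is fully home in third, pushed only from the side with the fingers shut; the gripper is clear of it, no loose thing was seen to move, and I handed the job in at about 18 s.

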